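# Index the jig table and hold a peg blank down in its vee

### The job

First turn the small jig table by its upright steel post until the vee block clicks into the stop at the fixed white-lined pointer, while the blanks still lie on the bench. Then pick up the thick round dark-wood blank, lay it along the vee, centred over both cheeks, and press it down firmly (about 10 N) so that it bears on both sloping sides. Finish while still holding it pressed there in the gripper: do not let go; leave the thin dowel and the square stick where they lie.

Things in the scene. Friction and masses are not known exactly. Their poses are not given: they have to be found in the camera images.
- turntable (a joint): Angle (rad) of the jig table, counter-clockwise from above positive. At 0 the vee stands at the pointer. Click stops every 0.785 rad; it starts at -0.785 or -1.571, so turn it counter-clockwise by one or two clicks. Leaving a stop takes about 0.4 N m (5 to 10 N at the post); past half-way it snaps into the next stop. It can overrun 0: end stops at -2.0 and 1.0.
- index_base: Fixed dark steel base; origin on the bench (z = 0) on the turning axis. It carries the jig table, an aluminium disc 200 mm across, top 40 mm above the bench. Its -x axis points to the pointer, a block 30 x 24 mm, 26 mm high, with a white line, just outside the disc; a like block at +x without a line holds the click spring. Place and yaw vary.
- post_grip (a point): Grip point on the upright round steel post (16 mm diameter, 62 mm tall above the disc) that turns the table: on the post's axis, 40 mm above the disc (80 mm above the bench), 22 mm below the post's top, 82 mm from the turning axis. The frame turns with the table; +y points away from the turning axis.
- vee_seat (a point): Centre of the blank when fully seated in the vee: 82 mm above the bench, 50 mm from the turning axis. The frame turns with the table: y along the groove, x towards the turning axis, z up. The pale wood vee block has two cheeks, 30 to 50 mm either side of this point along y; between them a 60 mm gap for the fingers, its floor 34 mm below this point.
- blank_center (a point): Centre of the thick round blank, dark wood, a plain cylinder 34 mm in diameter and 120 mm long, about 0.1 kg, lying on the bench (centre 17 mm up). Its x axis runs along the cylinder.
- thin_dowel_center (a point): Centre of the thin round dowel, dark wood, 20 mm in diameter, 120 mm long, lying on the bench. x along it. To be left alone.
- square_stick_center (a point): Centre of the square stick, dark wood, 32 x 32 x 120 mm, lying on the bench. x along it. To be left alone.
- flank_out: The vee's 45-degree sloping side (on both cheeks) farther from the turning axis; its upper edge lies 3 mm below vee_seat and 21 mm to the side. Its origin is on the turning axis, 28 mm above the bench.
- flank_in: The sloping side of the vee (on both cheeks) nearer the turning axis; its origin is on the turning axis, 28 mm above the bench.
- blank: The thick round blank again, for contact; origin at the middle of the cylinder's underside as first laid down.
There are look-alikes about, which are no part of the job. What is shaped like the blank but yellow is not meant.

How it is judged:
On the way:
1. the vee block is clicked in at the pointer while the blank still lies on the bench (value of joint turntable between -0.07 and 0.07 rad and velocity of joint turntable between -0.1 and 0.1 rad/s and height (world z) of blank_center below 0.024 m), for 0.2 s.
At the end, for the whole second after the job is handed in: Vee clicked in at the pointer (within 0.07 rad); the thick blank along the vee (0.08 rad), centre within 4 mm across and in height and 14 mm along of its seat, at rest, pressing over 2 N on each sloping side, fingers still on it (over 2 N) (value of joint turntable between -0.07 and 0.07 rad and x of blank_center in the frame of vee_seat between -0.004 and 0.004 m and y of blank_center in the frame of vee_seat between -0.014 and 0.014 m and z of blank_center in the frame of vee_seat between -0.004 and 0.004 m and angle between the x axis of blank_center and the y axis of vee_seat, either way round below 0.08 rad and contact force between blank and flank_out above 2 N and contact force between blank and flank_in above 2 N and contact force between blank and the fingers above 2 N and linear speed of blank below 0.01 m/s); the arm keeps its last pose, push and grip.
It fails at once if the thin dowel or the square stick is moved by more than 40 mm (distance of any of thin_dowel_center, square_stick_center from where it was at the start of the episode above 0.04 m).
It also fails if it takes over 64 s, if anything falls off the work surface, if the arm or the gripper's body presses on something with over 40 N, if the wrist force passes 120 N, or if a joint passes its speed limit or range.

### The arm

A 7-joint arm with a two-finger parallel gripper is mounted at the origin on the work surface. World frame = base frame: x ahead of the robot, y to its left, z up, the work surface at z = 0. Lengths are in m, angles in rad, forces in N, time in s.
With the tool pointing down it reaches from about 0.4 to 0.9 m from the base axis. Payload 5.5 kg.
Tool frame: the origin (TCP) lies at the very end of the fingers, on their centre line; the grasp point (between the pads) lies manip.hold_point_z behind it (manip.hold_point_z is the distance from the TCP to the grasp point, in m); y points along the fingers, x is the direction in which the jaws open and shut, and the axes are right-handed (so a half turn about y gives the same grasp; the last joint's range is limited). The gripper opens to 85 mm and grips with 20 to 120 N. Pads are 22 mm wide; open, the fingers measure 114 mm over their backs; the gripper's body (76 mm by 85 mm) begins 54 mm behind the grasp point. The pads swing forward as they close: fully open they stand 13 mm farther back than shut.
Start: joints at [-0.86, 0.501, -0.427, 1.55, 0.221, 1.138, -0.21], TCP at [0.281, 0.586, 0.201] pointing down, gripper open.
Joint ranges: [-2.88, 2.88], [-0.31, 2.03], [-1.54, 1.56], [0.2, 2.42], [-1.41, 4.55], [0.19, 2.02], [-2.57, 2.57]. Speed limits (rad/s): [2.57, 2.57, 3.14, 3.14, 3.14, 3.14, 3.14].

### API

Orientations are given as a rotation vector (axis times angle).
In Python, from station import manip gives the robot as it stands.
- The arm moves only by the tool arm_command, never from a script. Its argument "series" is a list of rows, each a list of 5 numbers: the opening, from 0 (shut) to 1 (fully open), then the shift along the tool's x, y, z in cm, then the turn about the tool's y in rad. A call has exactly 10 rows; each row shifts and turns the commanded pose from where the row before left it, along the tool's axes as they then stand; what a row does not reach is not made up. A row lasts 1/10 s, in which the tool goes at most 50 mm and 8.59 degrees, less where a joint would pass 70% of its speed; a pose out of reach is approached as far as the arm can. A call is refused whole if a number of a shift passes 5 or a number of a turn 0.15, either way. A call with a gripper value outside its range is refused whole. The fingers move at their own pace and stop on an object; "squeeze" is the grip in N (left out, the last holds). Time passes only in rows, so rows that do not move let the fingers close, or fill a call up. It gives the time, the measured TCP pose, the force and the opening at its end, in the units of the state.
- manip.observe(): the state, without advancing time (a new reading comes with each control period).
- manip.read_camera(name): name is "side" or "top" or "wrist"; returns (picture, depth): 384x512x3 uint8, blue, green, red; 384x512 float32, m along the optical axis (not along the pixel's ray), 0 where there is no reading.
- manip.camera_info(name): a dict with "vfov" (degrees; the focal length in pixels is half the picture's height over the tangent of half this angle, whatever the lens; pixels are square), "cx", "cy" (the principal point, pixels), "position" and "rotation" of the camera in the world; the wrist camera has in their place "mount" (4x4, takes a point from camera to tool coordinates, whose origin is the TCP and whose axes are the tool frame's). Camera axes: x right, y down, z forward; pixel columns grow to the right and rows downward; lengths in m; the calibration is good to about 2 mm. A picture is of the moment at which its call begins: read the wrist's pose just before it. camera_info takes no time and is no camera call.
- manip.job_done(): hands the job in, once; it reports no verdict.
The state is a dict: "time": time; "joints": joint angles; "qvel": joint speeds; "joint_torque": joint torques, N m; "tool_pos": TCP position; "eef_rot": TCP orientation; "contact_force": force on the tool from outside, world axes, zero at the start; "moment": the same for the moment, N m; "gripper_width": finger opening in m.
Only numpy, scipy, OpenCV 4.12 (cv2) and the standard library are available. Lean on these libraries where they do the work, as an engineer would, in place of code of your own. Each camera call takes 0.05 s, during which the arm holds its last target.

## Working session

There is one attempt and no reset: what is moved stays moved. The work goes in short steps, Python scripts to look and compute and a tool call to move; the robot and the scene stay as the last step left them, time stands still between calls to the robot, and variables do not carry over. Pictures are saved under pics/ and viewed, and the job is handed in when it is done.

Besides the shell and the picture viewer there is one more tool, called after "Request:" as name(argument=value, ...) on one line, values as JSON. arm_command: Moves the arm, as the interface text tells. Its arguments: {"type":"object","properties":{"series":{"type":"array","items":{"type":"array","items":{"type":"number"}}},"squeeze":{"type":"number"}},"required":["series"]}

```bash
ls; mkdir -p pics; python3 - <<'E'
from station import manip
import cv2, numpy as np
print(manip.hold_point_z)
s=manip.observe(); print(s)
for n in ("side","top","wrist"):
    i=manip.camera_info(n); print(n,i)
    im,d=manip.read_camera(n); cv2.imwrite(f"pics/{n}0.png",im); np.save(f"pics/{n}0.npy",d)
E
```

```text
pics
0.0187
{'time': 0.0, 'joints': array([-0.85982321,  0.50183939, -0.42676038,  1.55146071,  0.22078922,
        1.13831418, -0.21029179]), 'qvel': array([-0.0004492 ,  0.00120511,  0.00139734,  0.00248659,  0.00155711,
        0.00075785, -0.00105048]), 'joint_torque': array([-9.63808743e-04, -5.69510150e+01, -5.81668586e+00, -2.80934751e+01,
        1.05362400e-02,  1.19265847e-02,  1.71780141e-05]), 'tool_pos': array([0.28114607, 0.58520342, 0.19975754]), 'eef_rot': array([-1.38938775, -0.87212891,  0.87491129]), 'contact_force': array([0.05187743, 0.79585228, 0.0869248 ]), 'moment': array([-0.06385338,  0.02521924,  0.05120366]), 'gripper_width': 0.08548562794167171}
side {'vfov': 50.33449239191488, 'cx': 252.26282886343284, 'cy': 183.28466520398658, 'position': array([ 0.14527041, -0.85538583,  0.89724226]), 'rotation': array([-2.34721464,  0.39454953, -0.16383365])}
top {'vfov': 54.4435571525289, 'cx': 258.1351094277804, 'cy': 196.04625650947662, 'position': array([ 0.27071376, -0.09382959,  0.94940429]), 'rotation': array([-2.16459766,  2.10376428, -0.19428631])}
wrist {'vfov': 69.68103414561472, 'cx': 256.5867464215517, 'cy': 187.07987885866046, 'mount': array([[ 9.99999912e-01, -2.57115967e-04,  3.31478861e-04,
         7.36197610e-04],
       [-3.88875061e-04, -2.71744981e-01,  9.62369219e-01,
        -1.73420457e-01],
       [-1.57362776e-04, -9.62369263e-01, -2.71745058e-01,
         6.91079652e-02],
       [ 0.00000000e+00,  0.00000000e+00,  0.00000000e+00,
         1.00000000e+00]])}
```

View pics/side0.png

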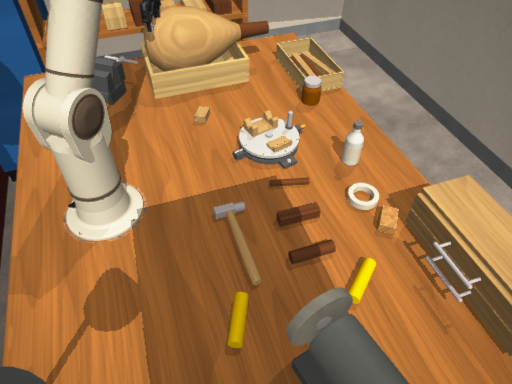

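View pics/top0.png

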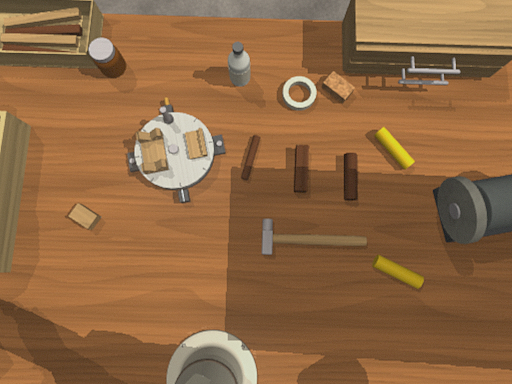

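View pics/wrist0.png

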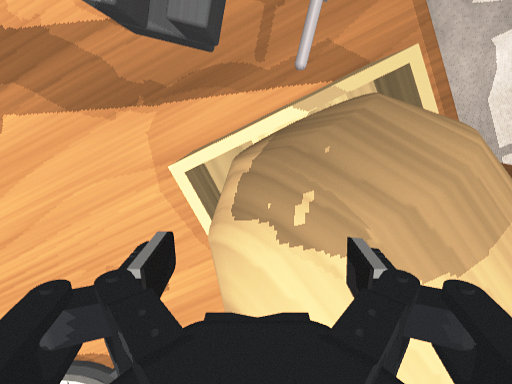

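```bash
cat > h.py <<'E'
import numpy as np, cv2
from scipy.spatial.transform import Rotation as R
from station import manip
def K(n,i):
    f=192/np.tan(np.radians(i['vfov']/2)); return f
def cloud(n,d,i=None,tool=None):
    i=i or manip.camera_info(n); f=K(n,i)
    v,u=np.mgrid[0:384,0:512]
    P=np.stack([(u-i['cx'])/f*d,(v-i['cy'])/f*d,d],-1)
    if 'mount' in i:
        M=i['mount']; P=P@M[:3,:3].T+M[:3,3]
        Rm=R.from_rotvec(tool['eef_rot']).as_matrix(); P=P@Rm.T+tool['tool_pos']
    else:
        P=P@R.from_rotvec(i['rotation']).as_matrix().T+i['position']
    return P
E
python3 - <<'E'
from h import *
d=np.load('pics/top0.npy'); im=cv2.imread('pics/top0.png')
P=cloud('top',d); np.save('pics/topP.npy',P)
for (u,v) in [(174,150),(134,160),(218,146),(184,195),(166,112),(167,118),(155,150),(195,145),(250,158),(301,168),(350,176),(280,200),(450,300)]:
    print(u,v,P[v,u].round(3))
c=im[85:215,110:270]; cv2.imwrite('pics/z.png',cv2.resize(c,None,fx=5,fy=4.6,interpolation=cv2.INTER_CUBIC)[:600])
s=cv2.imread('pics/side0.png')[95:180,220:320]; cv2.imwrite('pics/zs.png',cv2.resize(s,None,fx=7,fy=7,interpolation=cv2.INTER_CUBIC))
E
```

```text
174 150 [0.539 0.114 0.048]
134 160 [0.518 0.221 0.02 ]
218 146 [0.564 0.009 0.013]
184 195 [0.429 0.086 0.028]
166 112 [0.621 0.13  0.093]
167 118 [0.616 0.133 0.066]
155 150 [0.538 0.162 0.048]
195 145 [0.554 0.063 0.048]
250 158 [ 0.532 -0.075  0.021]
301 168 [ 0.506 -0.205  0.034]
350 176 [ 0.49  -0.33   0.032]
280 200 [ 0.429 -0.156 -0.   ]
450 300 [ 0.19  -0.583 -0.004]
```

View pics/z.png

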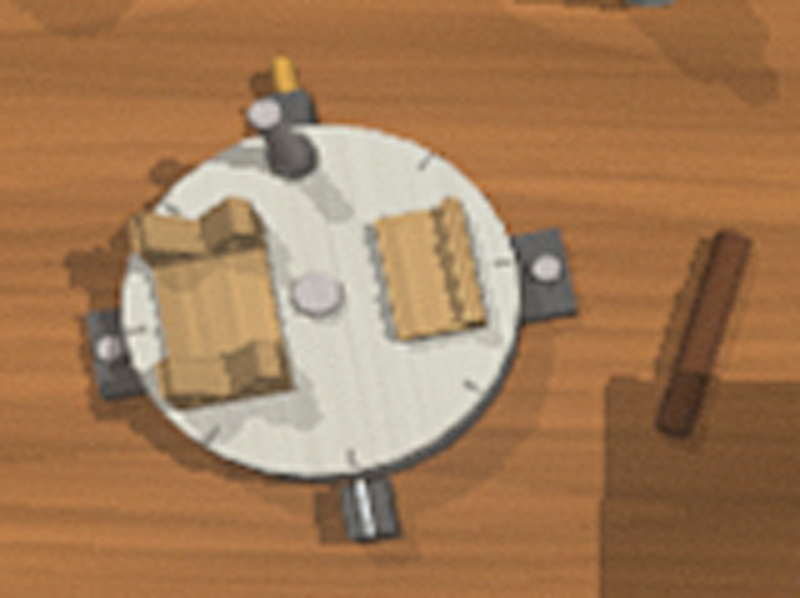

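View pics/zs.png

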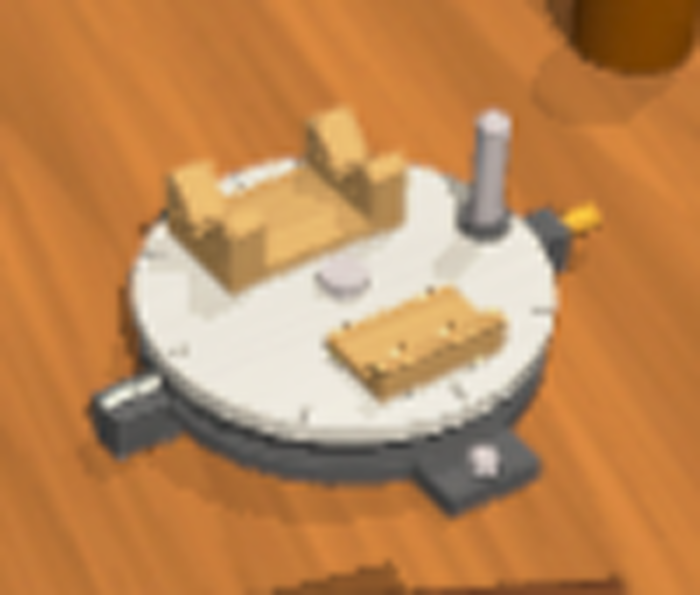

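```bash
python3 - <<'E'
from h import *
from scipy.optimize import least_squares
P=np.load('pics/topP.npy'); im=cv2.imread('pics/top0.png').astype(int)
S=cloud('side',np.load('pics/side0.npy')); si=cv2.imread('pics/side0.png').astype(int)
c0=np.array([.54,.112])
for n,Q,I in (('top',P,im),('side',S,si)):
    r=np.hypot(Q[...,0]-c0[0],Q[...,1]-c0[1])
    b=(r>.2)&(r<.4)&(Q[...,2]<.01)&(Q[...,2]>-.02)
    print(n,'bench z',np.median(Q[...,2][b]))
    sat=I.max(-1)-I.min(-1)
    m=(r<.12)&(abs(Q[...,2]-.04)<.006)&(sat<40)&(I.min(-1)>150)
    print(' disc z',np.median(Q[...,2][m]),m.sum())
    pts=Q[m][:,:2].astype(np.float32)
    print(' mec',cv2.minEnclosingCircle(pts))
    # post: z>0.085
    m=(r<.12)&(r>.05)&(Q[...,2]>.083)&(Q[...,2]<.11)&(sat<40)
    print(' post',m.sum(),np.median(Q[m],0),np.unique(np.argwhere(m),axis=0).mean(0))
    # dark sticks
    for nm,x,y in (('thin',.532,-.075),('A',.506,-.205),('B',.49,-.33)):
        rr=np.hypot(Q[...,0]-x,Q[...,1]-y)
        m=(rr<.09)&(Q[...,2]>.009)&(I.max(-1)<125)
        p=Q[m]; mu=p.mean(0); u,s,v=np.linalg.svd(p[:,:2]-mu[:2],full_matrices=False)
        a=(p[:,:2]-mu[:2])@v.T
        rect=cv2.minAreaRect(p[:,:2].astype(np.float32))
        print(' ',nm,m.sum(),mu.round(4),'rect',rect,'ang',np.degrees(np.arctan2(v[0,1],v[0,0])),'z95',np.percentile(p[:,2],[50,90,97]))
        # profile of z across
        for lo in np.arange(-.024,.024,.004):
            k=(a[:,1]>=lo)&(a[:,1]<lo+.004)
            if k.sum()>5: print('    %.3f %.4f %d'%(lo+.002,np.median(p[k,2]),k.sum()))
E
```

```text
top bench z -0.00020592969976590547
 disc z 0.03979476846972274 2750
 mec ((0.5437430739402771, 0.11703349649906158), 0.0993916466832161)
 post 54 [0.62017258 0.13389721 0.09980149] [111.18518519 163.68518519]
  thin 405 [ 0.5381 -0.0627  0.0164] rect ((0.5455015301704407, -0.037587691098451614), (0.09947125613689423, 0.11845381557941437), 76.17912292480469) ang -157.0960767673361 z95 [0.01696721 0.02025659 0.0215132 ]
    -0.022 0.0171 20
    -0.018 0.0185 16
    -0.014 0.0171 19
    -0.010 0.0180 19
    -0.006 0.0180 17
    -0.002 0.0172 21
    0.002 0.0168 20
    0.006 0.0186 18
    0.010 0.0178 18
    0.014 0.0170 19
    0.018 0.0179 18
    0.022 0.0185 12
  A 615 [ 0.5048 -0.2059  0.0305] rect ((0.5086493492126465, -0.20728784799575806), (0.03207016736268997, 0.1203501895070076), 88.29532623291016) ang 179.26236661142954 z95 [0.03139707 0.03362507 0.03454489]
    -0.014 0.0292 84
    -0.010 0.0316 74
    -0.006 0.0316 75
    -0.002 0.0317 76
    0.002 0.0317 74
    0.006 0.0317 76
    0.010 0.0314 72
    0.014 0.0313 79
  B 644 [ 0.4884 -0.3312  0.029 ] rect ((0.4916857779026031
[... 1004 characters left out ...]
0.1180301383137703), 88.2725830078125) ang 173.9534256612072 z95 [0.02845118 0.03178913 0.0326038 ]
    -0.022 0.0290 7
    -0.018 0.0304 25
    -0.014 0.0300 32
    -0.010 0.0297 50
    -0.006 0.0299 42
    -0.002 0.0302 39
    0.002 0.0287 38
    0.006 0.0239 115
    0.010 0.0219 91
    0.014 0.0210 16
  B 515 [ 0.4814 -0.3394  0.0264] rect ((0.4901820123195648, -0.33688732981681824), (0.036893051117658615, 0.11829429864883423), 86.74002075195312) ang 179.85619460565948 z95 [0.02816789 0.03287225 0.03387661]
    -0.018 0.0271 25
    -0.014 0.0300 41
    -0.010 0.0316 55
    -0.006 0.0321 61
    -0.002 0.0316 52
    0.002 0.0302 57
    0.006 0.0260 80
    0.010 0.0194 136
    0.014 0.0210 7
```

```bash
python3 - <<'E'
from h import *
s=manip.observe(); print(s['time'],R.from_rotvec(s['eef_rot']).as_matrix().round(3))
P=np.load('pics/topP.npy'); im=cv2.imread('pics/top0.png').astype(int)
# blocks: heights z 0.005..0.03 just outside disc
c=np.array([.5437,.1165])
r=np.hypot(P[...,0]-c[0],P[...,1]-c[1]); a=np.degrees(np.arctan2(P[...,1]-c[1],P[...,0]-c[0]))
for lo,hi in ((150,230),(-30,50)):
    aa=np.where((a<0)&(lo>90),a+360,a)
    m=(r>.103)&(r<.14)&(P[...,2]>.018)&(P[...,2]<.032)&(aa>lo)&(aa<hi)
    p=P[m]; print(m.sum(),p.mean(0),np.median(aa[m]),np.percentile(r[m],[5,95]),cv2.minAreaRect(p[:,:2].astype(np.float32)))
m=(r>.03)&(r<.11)&(P[...,2]>.066)&(P[...,2]<.083)&((im.max(-1)-im.min(-1))>40)
p=P[m];print('vee tops',m.sum(),p.mean(0),cv2.minAreaRect(p[:,:2].astype(np.float32)))
m=(r>.02)&(r<.11)&(P[...,2]>.044)&(P[...,2]<.083)&((im.max(-1)-im.min(-1))>40)&(P[...,1]>c[1])
p=P[m];print('vee all',m.sum(),p.mean(0),cv2.minAreaRect(p[:,:2].astype(np.float32)))
E
```

```text
0.15 [[ 0.433 -0.001 -0.901]
 [ 0.901 -0.001  0.433]
 [-0.002 -1.     0.   ]]
119 [0.42747444 0.08827491 0.02575788] 193.81299604932528 [0.10571761 0.13306406] ((0.427849680185318, 0.08875246345996857), (0.029252100735902786, 0.023804590106010437), 12.879124641418457)
63 [0.66261097 0.14265786 0.02471527] 12.332530950764104 [0.10778661 0.13659246] ((0.663003146648407, 0.14312462508678436), (0.03611085191369057, 0.017741242423653603), 40.9730110168457)
vee tops 294 [0.53014923 0.16450015 0.07341929] ((0.5318865180015564, 0.16545511782169342), (0.10226789861917496, 0.05848688632249832), 13.600546836853027)
vee all 956 [0.5324125  0.16494273 0.05810454] ((0.5318770408630371, 0.1654522866010666), (0.10226568579673767, 0.05851899832487106), 13.627037048339844)
```

Request:
arm_command(series=[[1, -2, -0.5, -4, 0], [1, -2, -0.5, -4, 0], [1, -2, -0.5, -4, 0], [1, -2, -0.5, -4, 0], [1, -2, 0, -4, 0], [1, -2, 0, -4, 0], [1, -2, 0, -4, 0], [1, -2, 0, -4, 0], [1, -2, 0, -4, 0], [1, -2, 0, -4, 0]], squeeze=40)

```text
time: 1.15
tool_pos: [0.5561, 0.2307, 0.2206]
eef_rot: [-1.388, -0.873, 0.874]
contact_force: [0.5, 2.0, -0.1]
gripper_width: 0.0853
```

Request:
arm_command(series=[[1, 0, 0, 0, 0.145], [1, 0, 0, 0, 0.145], [1, 0, 0, 0, 0.145], [1, 0, 0, 0, 0.145], [1, 0, 0, 0, 0.145], [1, 0, 0, 0, 0.145], [1, 0, 0, 0, 0.145], [1, 0, 0, 0, 0.145], [1, 0, 0, 0, 0.145], [1, 0, 0, 0, 0.145]])

```text
time: 2.15
tool_pos: [0.5551, 0.2324, 0.2204]
eef_rot: [-1.555, 0.262, -0.261]
contact_force: [-0.7, 0.1, -0.3]
gripper_width: 0.0852
```

```bash
cat >> h.py <<'E'
def yaw(s):
    M=R.from_rotvec(s['eef_rot']).as_matrix(); return np.degrees(np.arctan2(M[1,0],M[0,0]))
def togo(target,yawdeg=None,s=None):
    s=s or manip.observe(); M=R.from_rotvec(s['eef_rot']).as_matrix()
    print('t',round(s['time'],2),'pos',s['tool_pos'].round(4),'yaw',yaw(s).round(2),'ydown',M[:,1].round(4),'F',s['contact_force'].round(1),'w',round(s['gripper_width'],4),'q',np.round(s['joints'],2))
    d=np.array(target)-s['tool_pos']; print('shift cm',(M.T@d*100).round(2))
    if yawdeg is not None: print('turn',round(-np.radians((yawdeg-yaw(s)+180)%360-180),3))
E
python3 -c "
from h import *
togo([.6233,.1354,.06],-76.7)"
```

```text
t 2.15 pos [0.5551 0.2324 0.2204] yaw -19.07 ydown [-7.e-04 -2.e-04 -1.e+00] F [-0.7  0.1 -0.3] w 0.0852 q [-0.41  0.36 -0.03  1.67  0.01  1.11 -0.79]
shift cm [ 9.63 16.04 -6.93]
turn 1.006
```

Request:
arm_command(series=[[1, 3.2, 0, -2.3, 0], [1, 3.2, 0, -2.3, 0], [1, 3.2, 0, -2.3, 0], [1, 0, 0, 0, 0.144], [1, 0, 0, 0, 0.144], [1, 0, 0, 0, 0.144], [1, 0, 0, 0, 0.144], [1, 0, 0, 0, 0.144], [1, 0, 0, 0, 0.144], [1, 0, 0, 0, 0.144]])

```text
time: 3.15
tool_pos: [0.6238, 0.1363, 0.2204]
eef_rot: [-1.31, 1.039, -1.038]
contact_force: [0.8, -1.3, -0.6]
gripper_width: 0.0853
```

```bash
python3 -c "
from h import *
togo([.6233,.1354,.06],-76.7)
s=manip.observe()
im,d=manip.read_camera('wrist');cv2.imwrite('pics/w1.png',im)
P=cloud('wrist',d,tool=s);np.save('pics/w1P.npy',P)
m=(abs(P[...,2]-.1)<.012)&(np.hypot(P[...,0]-.6233,P[...,1]-.1354)<.03)
print(m.sum(),P[m].mean(0),np.percentile(P[m],[2,98],axis=0))
sat=im.max(-1).astype(int)-im.min(-1)
m=(abs(P[...,2]-.04)<.005)&(sat<40)&(im.min(-1)>150)&(np.hypot(P[...,0]-.5435,P[...,1]-.1165)<.12)
print(m.sum(),np.median(P[m],0),cv2.minEnclosingCircle(P[m][:,:2].astype(np.float32)))
"
```

```text
t 3.15 pos [0.6238 0.1363 0.2204] yaw -76.82 ydown [-8.e-04 -1.e-04 -1.e+00] F [ 0.8 -1.3 -0.6] w 0.0853 q [-0.41  0.43  0.2   1.58 -0.09  1.14 -1.52]
shift cm [ 0.08 16.04 -0.05]
turn -0.002
186 [0.62584463 0.13868294 0.10096123] [[0.61828002 0.1316965  0.08971281]
 [0.63218089 0.14555812 0.10373695]]
9201 [0.56568422 0.1093674  0.04051069] ((0.5449344515800476, 0.11915010958909988), 0.09981397539377213)
```

View pics/w1.png

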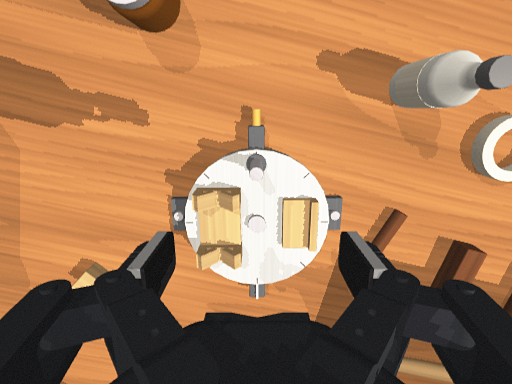

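Request:
arm_command(series=[[1, -0.1, 3.2, 0, 0], [1, 0, 3.2, 0, 0], [1, 0, 3.2, 0, 0], [1, 0, 3.2, 0, 0], [1, 0, 3.2, 0, 0], [1, 0, 0, 0, 0], [0, 0, 0, 0, 0], [0, 0, 0, 0, 0], [0, 0, 0, 0, 0], [0, 0, 0, 0, 0]])

```text
time: 4.2
tool_pos: [0.6251, 0.1376, 0.0626]
eef_rot: [-1.309, 1.032, -1.035]
contact_force: [0.0, 0.5, -0.9]
gripper_width: 0.0282
```

```bash
python3 -c "
from h import *
togo([.6245,.1375,.06],-76.7)
s=manip.observe()
im,d=manip.read_camera('wrist');cv2.imwrite('pics/w2.png',im)
"
```

```text
t 4.2 pos [0.6251 0.1376 0.0626] yaw -76.47 ydown [ 2.7e-03  9.0e-04 -1.0e+00] F [ 0.   0.5 -0.9] w 0.0282 q [-0.39  0.61  0.18  1.7  -0.13  0.85 -1.49]
shift cm [-0.01  0.25 -0.06]
turn 0.004
```

View pics/w2.png

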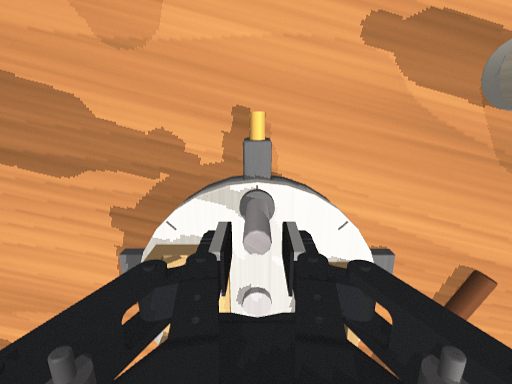

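Request:
arm_command(series=[[0, 0, 0.2, 0, 0], [0, 0, 0, 0, 0], [0, 0, 0, 0, 0], [0, 0, 0, 0, 0], [0, -0.64, 0, -0.025, -0.0785], [0, -0.64, 0, -0.025, -0.0785], [0, -0.64, 0, -0.025, -0.0785], [0, -0.64, 0, -0.025, -0.0785], [0, -0.64, 0, -0.025, -0.0785], [0, -0.64, 0, -0.025, -0.0785]])

```text
time: 5.25
tool_pos: [0.6084, 0.1705, 0.0619]
eef_rot: [-1.462, 0.67, -0.676]
contact_force: [-2.7, -3.5, 14.0]
gripper_width: 0.0139
```

```bash
python3 -c "
from h import *
a=np.radians(13.3+27)
togo([.5445+.082*np.cos(a),.118+.082*np.sin(a),.06],-49.7)
s=manip.observe()
im,d=manip.read_camera('top');cv2.imwrite('pics/t3.png',cv2.resize(im[60:240,80:280],None,fx=3,fy=3))
"
```

```text
t 5.25 pos [0.6084 0.1705 0.0619] yaw -49.39 ydown [ 0.0036 -0.     -1.    ] F [-2.7 -3.5 14. ] w 0.0139 q [-0.36  0.59  0.06  1.72 -0.04  0.83 -1.14]
shift cm [-0.13  0.19 -0.07]
turn 0.005
```

View pics/t3.png

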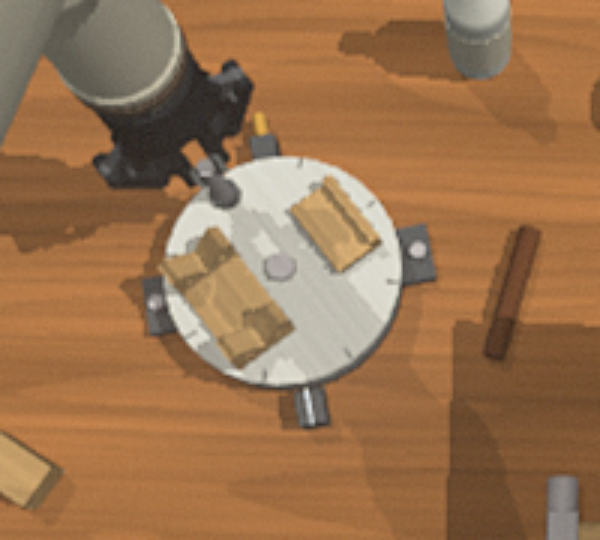

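Request:
arm_command(series=[[0, -0.64, 0, -0.025, -0.0785], [0, -0.64, 0, -0.025, -0.0785], [0, -0.64, 0, -0.025, -0.0785], [0, -0.64, 0, -0.025, -0.0785], [0, -0.64, 0, -0.025, -0.0785], [0, -0.64, 0, -0.025, -0.0785], [0, -0.64, 0, -0.025, -0.0785], [0, -0.64, 0, -0.025, -0.0785], [0, -0.64, 0, -0.025, -0.0785], [0, -0.64, 0, -0.025, -0.0785]])

```text
time: 6.3
tool_pos: [0.5538, 0.1998, 0.0619]
eef_rot: [-1.569, 0.056, -0.065]
contact_force: [-1.5, -2.1, 12.5]
gripper_width: 0.0136
```

```bash
python3 -c "
from h import *
a=np.radians(13.3+90)
togo([.5445+.082*np.cos(a),.118+.082*np.sin(a),.06],13.3)
"
```

```text
t 6.3 pos [0.5538 0.1998 0.0619] yaw -4.4 ydown [ 0.0058  0.0012 -1.    ] F [-1.5 -2.1 12.5] w 0.0136 q [-0.28  0.53 -0.14  1.83  0.1   0.79 -0.55]
shift cm [-2.8   0.17 -0.41]
turn -0.309
```

Request:
arm_command(series=[[0, -0.64, 0, -0.025, -0.0785], [0, -0.64, 0, -0.025, -0.0785], [0, -0.64, 0, -0.025, -0.0785], [0, -0.64, 0, -0.025, -0.075], [0, 0, 0, 0, 0], [0, 0, 0, 0, 0], [0, 0, 0, 0, 0], [1, 0, 0, 0, 0], [1, 0, 0, 0, 0], [1, 0, 0, 0, 0]])

```text
time: 7.3
tool_pos: [0.5255, 0.1974, 0.0587]
eef_rot: [-1.563, -0.182, 0.182]
contact_force: [1.3, -0.1, 0.4]
gripper_width: 0.0567
```

Request:
arm_command(series=[[1, 0, 0, 0, 0], [1, 0, 0, 0, 0], [1, 0, 0, 0, 0], [1, 0, 0, 0, 0], [1, 0, 0, 0, 0], [1, 0, 0, 0, 0], [1, 0, -4, 0, 0], [1, 0, -4, 0, 0], [1, 0, -4, 0, 0], [1, 0, -4, 0, 0]])

```text
time: 8.3
tool_pos: [0.5253, 0.1975, 0.2204]
eef_rot: [-1.563, -0.182, 0.182]
contact_force: [1.2, 0.1, -0.3]
gripper_width: 0.0851
```

```bash
python3 -c "
from h import *
a=np.radians(13.3+90)
togo([.491,-.335,.2],-90)
s=manip.observe()
im,d=manip.read_camera('wrist');cv2.imwrite('pics/w4.png',im)
np.save('pics/w4P.npy',cloud('wrist',d,tool=s))
im,d=manip.read_camera('top');cv2.imwrite('pics/t4.png',im)
np.save('pics/t4P.npy',cloud('top',d))
"
```

```text
t 8.3 pos [0.5253 0.1975 0.2204] yaw 13.27 ydown [-1.e-04  1.e-04 -1.e+00] F [ 1.2  0.1 -0.3] w 0.0851 q [-0.2   0.3  -0.25  1.76  0.08  1.09 -0.25]
shift cm [-15.56   2.04 -51.04]
turn 1.802
```

View pics/w4.png

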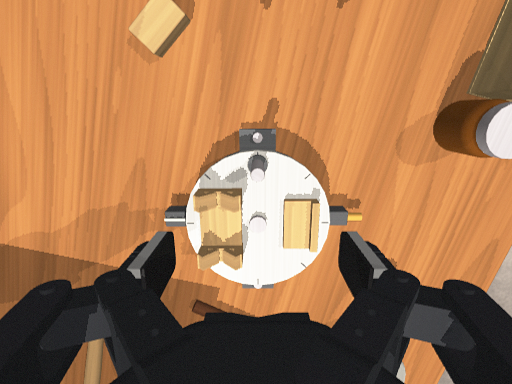

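View pics/t4.png

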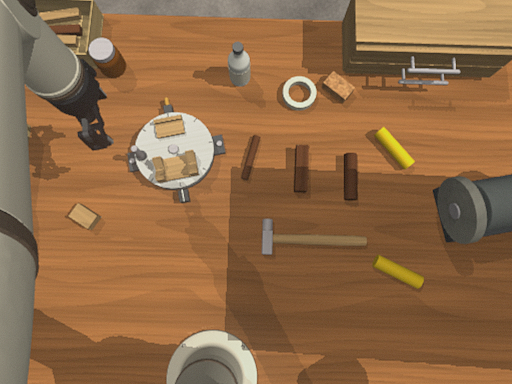

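```bash
python3 -c "
from h import *
for n in 'tw':
    P=np.load(f'pics/{n}4P.npy'); im=cv2.imread(f'pics/{n}4.png').astype(int)
    sat=im.max(-1)-im.min(-1); c=np.array([.544,.1175])
    r=np.hypot(P[...,0]-c[0],P[...,1]-c[1])
    m=(r<.12)&(abs(P[...,2]-.04)<.005)&(sat<40)&(im.min(-1)>150)
    cc=cv2.minEnclosingCircle(P[m][:,:2].astype(np.float32)); print(n,'disc',cc,np.median(P[m][:,2]))
    u=(P[...,:2]-c)@np.array([np.cos(np.radians(13.3)),np.sin(np.radians(13.3))])
    m=(r<.11)&(u<-.012)&(P[...,2]>.045)&(P[...,2]<.084)&(sat>40)
    rect=cv2.minAreaRect(P[m][:,:2].astype(np.float32)); print('vee',m.sum(),rect, np.degrees(np.arctan2(rect[0][1]-cc[0][1],rect[0][0]-cc[0][0])),'top z',np.percentile(P[m][:,2],[50,95,99]))
"
```

```text
t disc ((0.5436797738075256, 0.11697344481945038), 0.09941118955612183) 0.039708288306645745
vee 938 ((0.49456971883773804, 0.10480044782161713), (0.059263549745082855, 0.10029410570859909), 13.44491958618164) -166.0785787936307 top z [0.05070755 0.07725527 0.07956962]
w disc ((0.5452465415000916, 0.1187514141201973), 0.0999651849269867) 0.04038864945499787
vee 3420 ((0.496489942073822, 0.10743546485900879), (0.05827778950333595, 0.1005486473441124), 13.622579574584961) -166.9335222034287 top z [0.0562009  0.07773652 0.07937291]
```

Request:
arm_command(series=[[1, -1.3, 0, -4.3, 0], [1, -1.3, 0, -4.3, 0], [1, -1.3, 0, -4.3, 0], [1, -1.3, 0, -4.3, 0], [1, -1.3, 0, -4.3, 0], [1, -1.3, 0, -4.3, 0], [1, -1.3, 0, -4.3, 0], [1, -1.3, 0, -4.3, 0], [1, -1.3, 0, -4.3, 0], [1, -1.3, 0, -4.3, 0]])

```text
time: 9.4
tool_pos: [0.497, -0.2524, 0.2183]
eef_rot: [-1.563, -0.182, 0.182]
contact_force: [0.1, -0.7, -0.3]
gripper_width: 0.0856
```

Request:
arm_command(series=[[1, -1.3, 0, -4.0, 0], [1, -1.3, 0, -4.0, 0], [1, 0, 0, 0, 0.145], [1, 0, 0, 0, 0.145], [1, 0, 0, 0, 0.145], [1, 0, 0, 0, 0.145], [1, 0, 0, 0, 0.145], [1, 0, 0, 0, 0.145], [1, 0, 0, 0, 0.145], [1, 0, 0, 0, 0.145]])

```text
time: 10.4
tool_pos: [0.4904, -0.3343, 0.218]
eef_rot: [-1.445, 0.73, -0.728]
contact_force: [-0.3, -0.5, 0.2]
gripper_width: 0.0853
```

```bash
python3 -c "
from h import *
togo([.491,-.335,.2],-90)
"
```

```text
t 10.4 pos [ 0.4904 -0.3343  0.218 ] yaw -53.53 ydown [-1.e-03  4.e-04 -1.e+00] F [-0.3 -0.5  0.2] w 0.0853 q [ 0.35  0.36  0.26  1.7  -0.1   1.1  -0.3 ]
shift cm [0.09 1.8  0.01]
turn 0.636
```

Request:
arm_command(series=[[1, 0, 0, 0, 0.127], [1, 0, 0, 0, 0.127], [1, 0, 0, 0, 0.127], [1, 0, 0, 0, 0.127], [1, 0, 0, 0, 0.127], [1, 0, 0, 0, 0], [1, 0, 0, 0, 0], [1, 0, 0, 0, 0], [1, 0, 0, 0, 0], [1, 0, 0, 0, 0]])

```text
time: 11.4
tool_pos: [0.4907, -0.3347, 0.2188]
eef_rot: [-1.213, 1.203, -1.203]
contact_force: [0.5, 1.4, 0.4]
gripper_width: 0.0853
```

```bash
python3 -c "
from h import *
togo([.491,-.335,.02],-90)
s=manip.observe()
im,P=manip.read_camera('wrist');cv2.imwrite('pics/w5.png',im)
P=cloud('wrist',P,tool=s); im=im.astype(int)
m=(abs(P[...,0]-.491)<.09)&(abs(P[...,1]+.335)<.04)&(P[...,2]>.01)&(P[...,2]<.045)&(im.max(-1)<125)
p=P[m]; print(m.sum(),p.mean(0),cv2.minAreaRect(p[:,:2].astype(np.float32)),np.percentile(p[:,2],[50,95]))
t=p[p[:,2]>.03]; v=np.polyfit(t[:,0],t[:,1],1); print(np.degrees(np.arctan(v[0])),np.polyval(v,.491))
b=P[(abs(P[...,1]+.28)<.01)&(abs(P[...,0]-.49)<.05)]; print('bench',np.median(b[:,2]))
"
```

```text
t 11.4 pos [ 0.4907 -0.3347  0.2188] yaw -89.54 ydown [ 1.e-04  0.e+00 -1.e+00] F [0.5 1.4 0.4] w 0.0853 q [ 0.26  0.37  0.37  1.7  -0.15  1.1  -0.88]
shift cm [ 0.03 19.88  0.03]
turn 0.008
1032 [ 0.48106106 -0.33112325  0.0296133 ] ((0.4932838976383209, -0.332537442445755), (0.031664177775382996, 0.11843906342983246), 89.76364135742188) [0.0300379  0.03402222]
3.4809125361054454 -0.3314444654433739
bench 0.3170210475423805
```

View pics/w5.png

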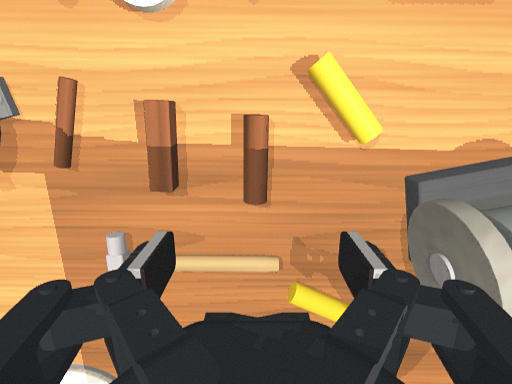

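Request:
arm_command(series=[[1, -0.15, 4, 0.2, 0], [1, 0, 4, 0, 0], [1, 0, 4, 0, 0], [1, 0, 4, 0, 0], [1, 0, 2.5, 0, 0], [1, 0, 1.5, 0, 0], [1, 0, 0.8, 0, 0], [1, 0, 0.5, 0, 0], [1, 0, 0.2, 0, 0], [1, 0, 0, 0, 0]], squeeze=60)

```text
time: 12.45
tool_pos: [0.4935, -0.3336, 0.0047]
eef_rot: [-1.212, 1.202, -1.205]
contact_force: [1.0, 0.2, 0.2]
gripper_width: 0.0858
```

Request:
arm_command(series=[[0, 0, 0, 0, 0], [0, 0, 0, 0, 0], [0, 0, 0, 0, 0], [0, 0, 0, 0, 0], [0, 0, 0, 0, 0], [0, 0, 0, 0, 0], [0, 0, 0, 0, 0], [0, 0, 0, 0, 0], [0, 0, 0, 0, 0], [0, 0, 0, 0, 0]])

```text
time: 13.45
tool_pos: [0.4927, -0.3331, 0.0037]
eef_rot: [-1.213, 1.204, -1.204]
contact_force: [0.1, -1.1, 0.2]
gripper_width: 0.0001
```

```bash
python3 -c "
from h import *
togo([.491,-.335,.2],-90)
s=manip.observe()
im,P=manip.read_camera('wrist');cv2.imwrite('pics/w6.png',im)
"
```

```text
t 13.45 pos [ 0.4927 -0.3331  0.0037] yaw -89.58 ydown [-1.e-04  1.e-04 -1.e+00] F [ 0.1 -1.1  0.2] w 0.0001 q [ 0.33  0.64  0.29  1.84 -0.27  0.7  -0.79]
shift cm [  0.19 -19.63  -0.17]
turn 0.007
```

View pics/w6.png

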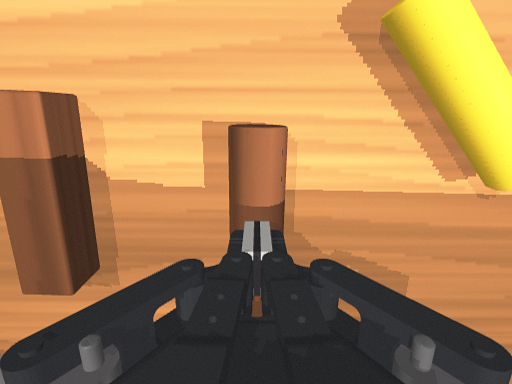

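```bash
python3 -c "
from h import *
s=manip.observe()
im,d=manip.read_camera('wrist')
P=cloud('wrist',d,tool=s)
for u,v in [(257,305),(257,300),(258,180),(258,130),(258,205),(250,235),(266,235),(245,250),(257,225),(240,240)]: print(u,v,P[v,u].round(4))
im=im.astype(int)
im,d=manip.read_camera('side');c=im[200:290,260:380];cv2.imwrite('pics/s6.png',cv2.resize(c,None,fx=6,fy=6,interpolation=2))
im,d=manip.read_camera('top');c=im[120:230,290:410];cv2.imwrite('pics/t6.png',cv2.resize(c,None,fx=5,fy=5,interpolation=2))
"
```

```text
257 305 [ 0.4462 -0.3329  0.034 ]
257 300 [ 0.4503 -0.3329  0.0347]
258 180 [ 0.5254 -0.3328  0.0341]
258 130 [ 0.5516 -0.3326  0.0342]
258 205 [ 0.5113 -0.333   0.0344]
250 235 [ 0.5043 -0.3291  0.0572]
266 235 [ 0.5036 -0.3368  0.0558]
245 250 [ 0.5039 -0.3273  0.071 ]
257 225 [ 0.5037 -0.3325  0.0441]
240 240 [ 0.4997 -0.3241  0.0535]
```

View pics/s6.png

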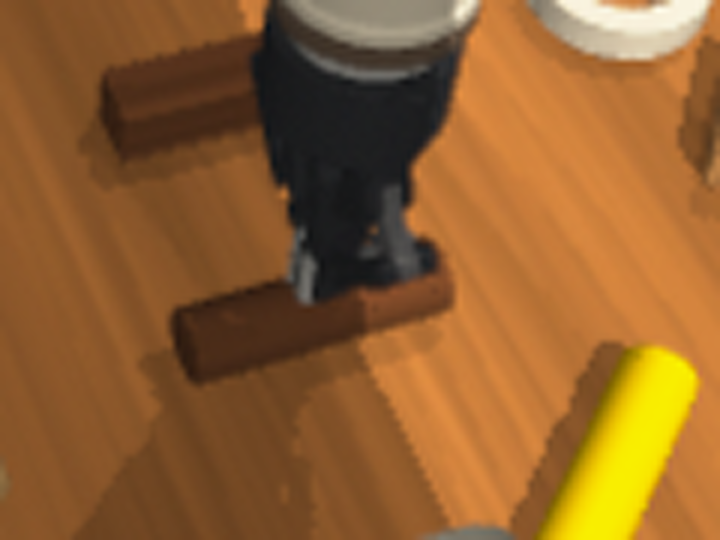

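View pics/t6.png

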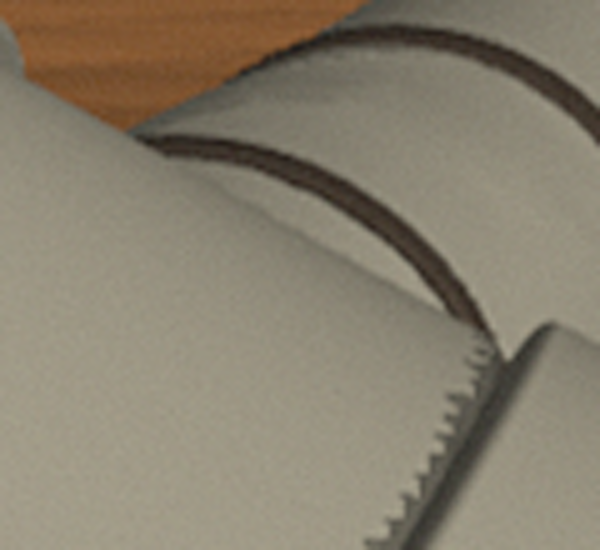

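```bash
python3 -c "
from h import *
s=manip.observe(); print(s['tool_pos'])
im,d=manip.read_camera('wrist')
P=cloud('wrist',d,tool=s)
sub=(abs(P[...,0]-.4927)<.03)&(abs(P[...,1]+.333)<.03)&(P[...,2]>.037)
v,u=np.nonzero(sub)
print(sub.sum(), np.percentile(P[sub][:,2],[0,1,3,5,10]))
c=np.where(sub[:, :]) 
for vv in range(214,262,3): print(vv,[tuple((P[vv,uu]*1000).round(0).astype(int)) for uu in (240,248,252,257,262,267,275)])
cv2.imwrite('pics/w7.png',cv2.resize(im[180:330,180:340],None,fx=5,fy=4,interpolation=2)[:600])
"
```

```text
[ 0.49271688 -0.33308882  0.00377193]
25142 [0.03715735 0.04627961 0.05734775 0.06682893 0.08102027]
214 [(np.int64(504), np.int64(-323), np.int64(30)), (np.int64(505), np.int64(-327), np.int64(33)), (np.int64(506), np.int64(-330), np.int64(33)), (np.int64(506), np.int64(-332), np.int64(35)), (np.int64(506), np.int64(-335), np.int64(34)), (np.int64(506), np.int64(-338), np.int64(33)), (np.int64(504), np.int64(-343), np.int64(30))]
217 [(np.int64(503), np.int64(-323), np.int64(31)), (np.int64(504), np.int64(-327), np.int64(34)), (np.int64(504), np.int64(-330), np.int64(33)), (np.int64(504), np.int64(-332), np.int64(34)), (np.int64(504), np.int64(-335), np.int64(33)), (np.int64(503), np.int64(-338), np.int64(32)), (np.int64(503), np.int64(-343), np.int64(31))]
220 [(np.int64(501), np.int64(-323), np.int64(31)), (np.int64(502), np.int64(-327), np.int64(34)), (np.int64(502), np.int64(-330), np.int64(33)), (np.int64(502), np.int64(-332), np.int64(33)), (np.int64(502), np.int64(-335), np.int64(34)), (np.int64(502), np.int64(-338), np.int64(33)), (np.int64(501), np.int64(-343), np.int64(30)
[... 3644 characters left out ...]
, np.int64(-340), np.int64(77))]
256 [(np.int64(506), np.int64(-326), np.int64(80)), (np.int64(504), np.int64(-329), np.int64(76)), (np.int64(501), np.int64(-330), np.int64(72)), (np.int64(501), np.int64(-332), np.int64(71)), (np.int64(502), np.int64(-335), np.int64(72)), (np.int64(505), np.int64(-336), np.int64(77)), (np.int64(507), np.int64(-339), np.int64(81))]
259 [(np.int64(506), np.int64(-326), np.int64(82)), (np.int64(505), np.int64(-329), np.int64(81)), (np.int64(500), np.int64(-330), np.int64(71)), (np.int64(500), np.int64(-332), np.int64(72)), (np.int64(505), np.int64(-334), np.int64(81)), (np.int64(505), np.int64(-336), np.int64(80)), (np.int64(506), np.int64(-339), np.int64(82))]
```

View pics/w7.png

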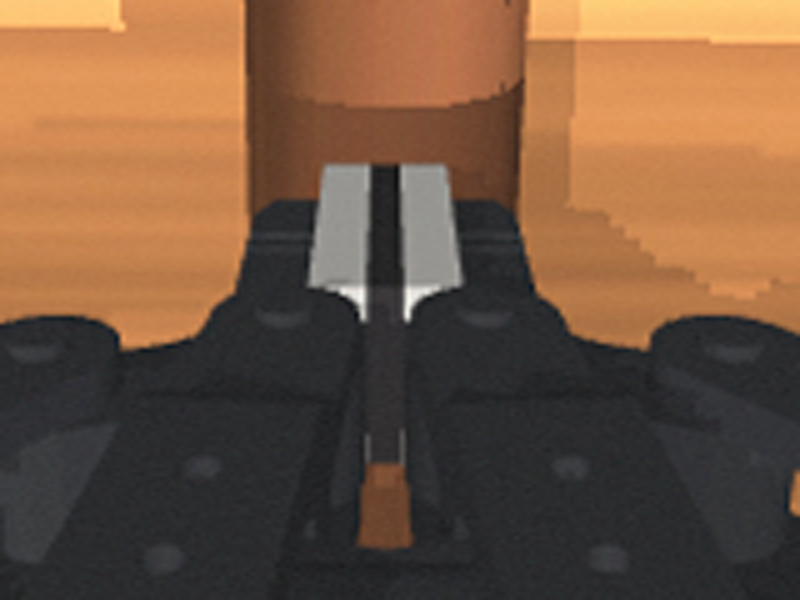

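Request:
arm_command(series=[[1, 0, 0, 0, 0], [1, 0, 0, 0, 0], [1, 0, 0, 0, 0], [1, 0, 0, 0, 0], [1, 0, 0, 0, 0], [1, 0, 0, 0, 0], [1, 0, 1, 0, 0], [1, 0, 1, 0, 0], [1, 0, 0.5, 0, 0], [1, 0, 0, 0, 0]])

```text
time: 14.7
tool_pos: [0.4916, -0.3323, -0.0228]
eef_rot: [-1.213, 1.206, -1.202]
contact_force: [-0.5, -0.3, 0.3]
gripper_width: 0.0856
```

```bash
python3 -c "
from h import *
togo([.4927,-.333,-.033],-89.6)
s=manip.observe()
im,d=manip.read_camera('wrist');cv2.imwrite('pics/w8.png',im)
P=cloud('wrist',d,tool=s)
# left finger profile in tool coords
M=R.from_rotvec(s['eef_rot']).as_matrix(); Q=(P-s['tool_pos'])@M
for x0 in (-.05,.05):
    m=(abs(Q[...,0]-x0)<.012)&(abs(Q[...,2])<.02)&(Q[...,1]<-.02)&(P[...,2]>.006)
    print(m.sum(),np.percentile(Q[m][:,1],[90,97,99,100]))
im,d=manip.read_camera('side');c=im[200:290,260:380];cv2.imwrite('pics/s8.png',cv2.resize(c,None,fx=6,fy=6,interpolation=2))
"
```

```text
t 14.7 pos [ 0.4916 -0.3323 -0.0228] yaw -89.58 ydown [-0.0024  0.0014 -1.    ] F [-0.5 -0.3  0.3] w 0.0856 q [ 0.34  0.68  0.27  1.84 -0.28  0.66 -0.78]
shift cm [0.07 1.02 0.11]
turn 0.0
8277 [-0.06281762 -0.05204619 -0.04777278 -0.0432568 ]
9109 [-0.06414929 -0.05251127 -0.0481468  -0.04304899]
```

View pics/w8.png

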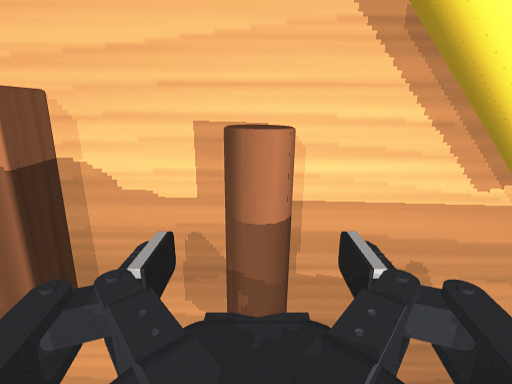

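View pics/s8.png

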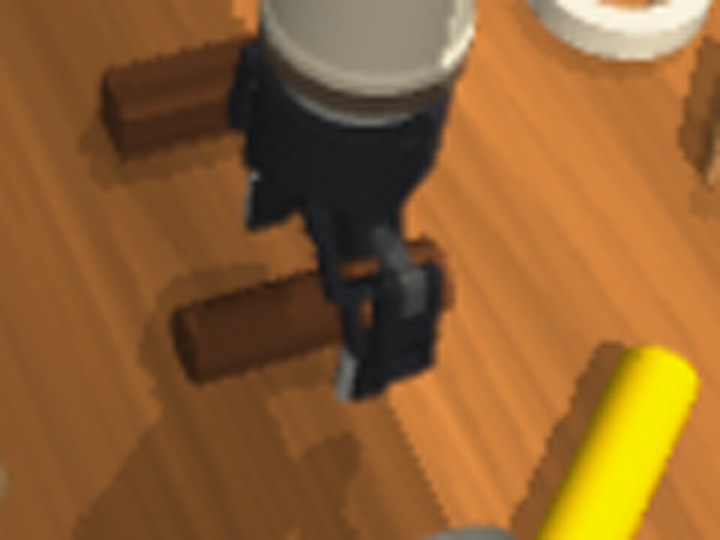

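Request:
arm_command(series=[[1, 0, 0.5, 0, 0], [1, 0, 0.5, 0, 0], [1, 0, 0, 0, 0], [0, 0, 0, 0, 0], [0, 0, 0, 0, 0], [0, 0, 0, 0, 0], [0, 0, 0, 0, 0], [0, 0, 0, 0, 0], [0, 0, 0, 0, 0], [0, 0, 0, 0, 0]])

```text
time: 15.8
tool_pos: [0.4931, -0.3334, -0.0307]
eef_rot: [-1.212, 1.203, -1.205]
contact_force: [-1.4, -0.1, 5.7]
gripper_width: 0.0319
```

```bash
python3 -c "
from h import *
togo([.4927,-.333,-.033],-89.6)
s=manip.observe()
im,d=manip.read_camera('wrist');cv2.imwrite('pics/w9.png',im)
P=cloud('wrist',d,tool=s)
M=R.from_rotvec(s['eef_rot']).as_matrix(); Q=(P-s['tool_pos'])@M
for v in range(195,260,6): print(v,[tuple((Q[v,u]*1000).round(0).astype(int).tolist()) for u in (205,212,218,225,257,290,297,304)])
"
```

```text
t 15.8 pos [ 0.4931 -0.3334 -0.0307] yaw -89.59 ydown [ 8.e-04 -4.e-04 -1.e+00] F [-1.4 -0.1  5.7] w 0.0319 q [ 0.34  0.7   0.27  1.84 -0.29  0.64 -0.78]
shift cm [-0.04  0.23 -0.04]
turn 0.0
195 [(-29, -31, 24), (-25, -31, 24), (-22, -31, 24), (-15, -57, 33), (-1, -65, 35), (14, -56, 32), (21, -32, 25), (25, -31, 25)]
201 [(-29, -31, 21), (-25, -32, 21), (-22, -30, 21), (-15, -57, 30), (-1, -65, 33), (14, -55, 29), (21, -31, 21), (25, -30, 21)]
207 [(-29, -32, 18), (-25, -31, 18), (-22, -31, 18), (-15, -56, 27), (-1, -64, 30), (14, -55, 26), (21, -31, 17), (25, -31, 18)]
213 [(-29, -31, 14), (-25, -30, 14), (-22, -31, 14), (-15, -56, 24), (-1, -66, 28), (15, -55, 23), (21, -32, 14), (25, -31, 14)]
219 [(-30, -30, 10), (-26, -31, 10), (-22, -32, 11), (-15, -56, 21), (-1, -65, 24), (15, -54, 20), (22, -31, 11), (25, -31, 11)]
225 [(-30, -31, 7), (-26, -30, 6), (-21, -41, 11), (-15, -55, 18), (-1, -66, 22), (15, -54, 17), (20, -41, 11), (26, -31, 7)]
231 [(-28, -40, 7), (-23, -48, 11), (-20, -48, 11), (-16, -55, 15), (-1, -65, 19), (15, -54, 14), (19, -48, 11), (24, -39, 7)]
237 [(-27, -46, 7), (-22, -54, 11), (-19, -53, 10), (-16, -55, 11), (-1, -65, 16), (15, -54, 11), (18, -54, 11), (22, -54, 11)]
243 [(-26, -52, 7), (-21, -61, 11), (-18, -61, 11), (-16, -55, 8), (-1, -65, 13), (15, -53, 7), (17, -61, 11), (-1, -173, 69)]
249 [(-23, -67, 11), (-20, -66, 11), (-17, -66, 11), (-16, -57, 6), (-1, -65, 11), (15, -54, 5), (17, -66, 11), (20, -66, 11)]
255 [(-22, -73, 12), (-20, -69, 10), (-17, -69, 10), (-16, -56, 2), (-1, -66, 8), (15, -55, 2), (16, -68, 9), (18, -73, 12)]
```

View pics/w9.png

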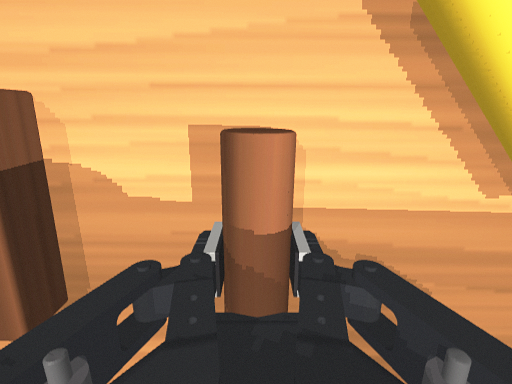

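Request:
arm_command(series=[[0, 0, -1, 0, 0], [0, 0, -3, 0, 0], [0, 0, -4, 0, 0], [0, 0, -4, 0, 0], [0, 0, -3, 0, 0], [0, 0, 0, 0, 0], [0, -4, 0, 0, 0], [0, -4, 0, 0, 0], [0, -4, 0, 0, 0], [0, -4, 0, 0, 0]])

```text
time: 16.85
tool_pos: [0.4904, -0.1713, 0.118]
eef_rot: [-1.213, 1.206, -1.203]
contact_force: [1.1, 0.3, -0.8]
gripper_width: 0.0326
```

```bash
python3 -c "
from h import *
togo([.4958,.1064,.12],13.4)
s=manip.observe()
im,d=manip.read_camera('wrist');cv2.imwrite('pics/w10.png',im)
P=cloud('wrist',d,tool=s)
M=R.from_rotvec(s['eef_rot']).as_matrix(); Q=(P-s['tool_pos'])@M
for v in range(135,260,15): print(v,[tuple((Q[v,u]*1000).round(0).astype(int).tolist()) for u in (225,257,290)])
"
```

```text
t 16.85 pos [ 0.4904 -0.1713  0.118 ] yaw -89.59 ydown [-1.7e-03  6.0e-04 -1.0e+00] F [ 1.1  0.3 -0.8] w 0.0326 q [ 0.01  0.35  0.33  1.97 -0.15  0.84 -1.14]
shift cm [-27.76  -0.19   0.74]
turn -1.798
135 [(-14, -58, 59), (-1, -65, 60), (13, -58, 59)]
150 [(-14, -58, 53), (-1, -65, 54), (13, -58, 53)]
165 [(-14, -57, 46), (-1, -65, 48), (13, -58, 46)]
180 [(-15, -57, 39), (-1, -65, 42), (14, -57, 40)]
195 [(-15, -57, 33), (-1, -66, 35), (14, -55, 32)]
210 [(-15, -56, 25), (-1, -66, 29), (14, -55, 25)]
225 [(-15, -56, 18), (-1, -65, 22), (15, -54, 17)]
240 [(-16, -55, 10), (-1, -66, 15), (15, -54, 9)]
255 [(-16, -56, 2), (-1, -64, 7), (15, -54, 1)]
```

View pics/w10.png

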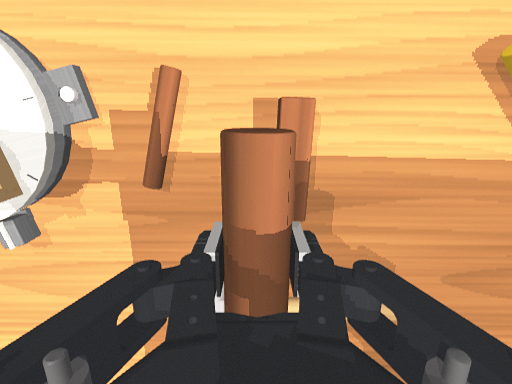

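Request:
arm_command(series=[[0, -4, 0, 0.1, 0], [0, -4, 0, 0.1, 0], [0, -4, 0, 0.1, 0], [0, -4, 0, 0.1, 0], [0, -4, 0, 0.1, 0], [0, -4, 0, 0.1, 0], [0, -3.8, 0, 0.1, 0], [0, 0, 0, 0, -0.14], [0, 0, 0, 0, -0.14], [0, 0, 0, 0, -0.14]])

```text
time: 17.9
tool_pos: [0.4955, 0.1052, 0.1179]
eef_rot: [-1.386, 0.885, -0.883]
contact_force: [-1.0, -0.8, -1.1]
gripper_width: 0.0324
```

Request:
arm_command(series=[[0, 0, 0, 0, -0.14], [0, 0, 0, 0, -0.14], [0, 0, 0, 0, -0.14], [0, 0, 0, 0, -0.14], [0, 0, 0, 0, -0.14], [0, 0, 0, 0, -0.14], [0, 0, 0, 0, -0.14], [0, 0, 0, 0, -0.14], [0, 0, 0, 0, -0.14], [0, 0, 0, 0, -0.11]])

```text
time: 18.9
tool_pos: [0.4956, 0.1046, 0.1179]
eef_rot: [-1.563, -0.181, 0.184]
contact_force: [-0.5, -0.5, -1.4]
gripper_width: 0.0323
```

```bash
python3 -c "
from h import *
togo([.4958,.1064,.08],13.4)
s=manip.observe()
im,d=manip.read_camera('wrist');cv2.imwrite('pics/w11.png',im)
P=cloud('wrist',d,tool=s); np.save('pics/w11P.npy',P)
im,d=manip.read_camera('side');cv2.imwrite('pics/s11.png',cv2.resize(im[80:200,200:340],None,fx=5,fy=5,interpolation=2))
im,d=manip.read_camera('top');cv2.imwrite('pics/t11.png',cv2.resize(im[80:220,100:260],None,fx=4,fy=4,interpolation=2))
"
```

```text
t 18.9 pos [0.4956 0.1046 0.1179] yaw 13.29 ydown [-2.e-03 -3.e-04 -1.e+00] F [-0.5 -0.5 -1.4] w 0.0323 q [-0.15  0.33 -0.13  1.99  0.06  0.83 -0.08]
shift cm [0.07 3.79 0.17]
turn -0.002
```

View pics/w11.png

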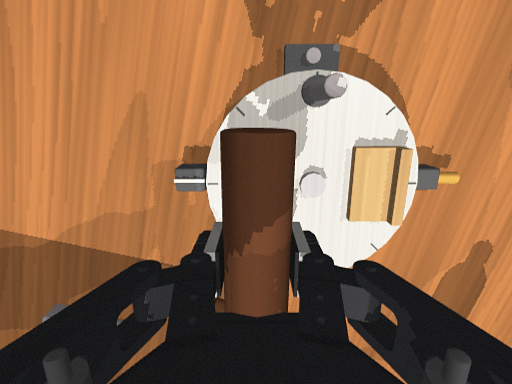

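View pics/s11.png

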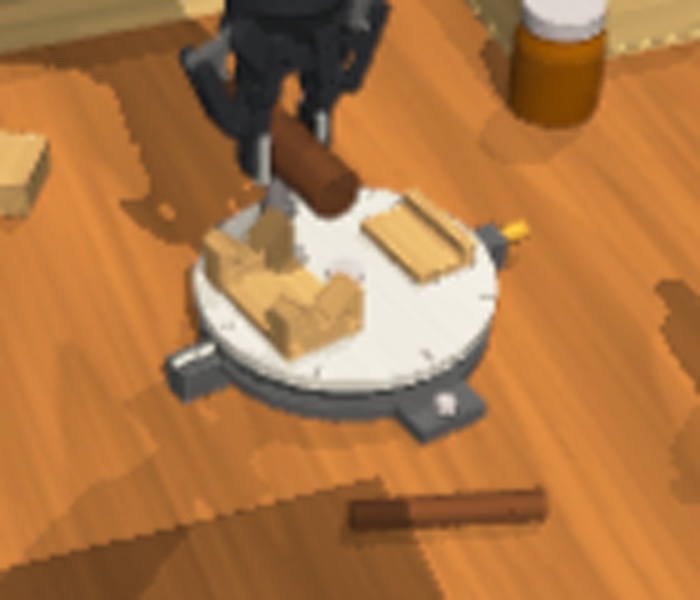

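View pics/t11.png

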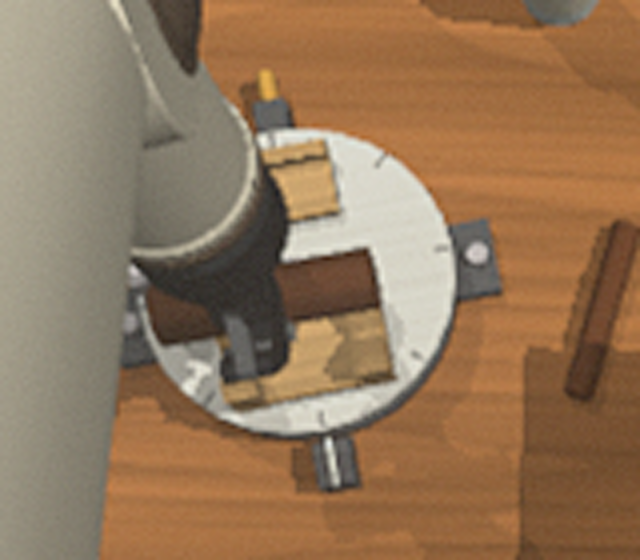

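```bash
python3 -c "
from h import *
s=manip.observe()
P=np.load('pics/w11P.npy'); im=cv2.imread('pics/w11.png').astype(int)
M=R.from_rotvec(s['eef_rot']).as_matrix(); Q=(P-s['tool_pos'])@M
sat=im.max(-1)-im.min(-1)
r=np.hypot(P[...,0]-.544,P[...,1]-.1175)
m=(r<.115)&(abs(P[...,2]-.04)<.005)&(sat<40)&(im.min(-1)>120)
print(cv2.minEnclosingCircle(Q[m][:,[0,2]].astype(np.float32)),cv2.minEnclosingCircle(P[m][:,:2].astype(np.float32)))
# edge fit: max radius per angle
m2=(r<.02)&(P[...,2]>.043)&(P[...,2]<.055); print('hub',m2.sum(),Q[m2].mean(0),P[m2].mean(0), np.ptp(Q[m2],axis=0))
b=(abs(Q[...,1]+.055)<.012)&(abs(Q[...,0])<.02)&(Q[...,2]>.02)&(Q[...,2]<.07)&(sat>15)
q=Q[b]
# cylinder fit: x0,y0 ,slope
from scipy.optimize import least_squares
f=lambda p: np.hypot(q[:,0]-p[0]-p[2]*(q[:,2]-.04),q[:,1]-p[1]-p[3]*(q[:,2]-.04))-.017
print('cyl',b.sum(),least_squares(f,[0,-.048,0,0],loss='soft_l1',f_scale=.001).x, q[:,2].max())
"
```

```text
((0.05166399106383324, 0.0034633525647222996), 0.09963726997375488) ((0.5453324913978577, 0.11936178803443909), 0.09963739663362503)
hub 519 [0.05091727 0.06982579 0.0036438 ] [0.54457877 0.11937205 0.04822453] [0.02362523 0.00747077 0.02305991]
cyl 7128 [ 8.35975848e-05 -4.75107544e-02  7.39563163e-04  5.90282934e-03] 0.06113568093987446
```

Request:
arm_command(series=[[0, 0.13, 0, 0.25, 0], [0, 0, 2, 0, 0], [0, 0, 2, 0, 0], [0, 0, 1.5, 0, 0], [0, 0, 1, 0, 0], [0, 0, 0.6, 0, 0], [0, 0, 0.3, 0, 0], [0, 0, 0, 0, 0], [0, 0, 0, 0, 0], [0, 0, 0, 0, 0]])

```text
time: 20.05
tool_pos: [0.4978, 0.1078, 0.0454]
eef_rot: [-1.563, -0.179, 0.177]
contact_force: [-0.0, 0.1, -1.0]
gripper_width: 0.0325
```

```bash
python3 -c "
from h import *
togo([.4958,.1064,.0345],13.4)
s=manip.observe()
im,d=manip.read_camera('side');cv2.imwrite('pics/s12.png',cv2.resize(im[80:200,200:340],None,fx=5,fy=5,interpolation=2))
"
```

```text
t 20.05 pos [0.4978 0.1078 0.0454] yaw 12.97 ydown [ 1.3e-03  3.0e-04 -1.0e+00] F [-0.   0.1 -1. ] w 0.0325 q [-0.17  0.44 -0.12  2.03  0.08  0.67 -0.11]
shift cm [-0.23  1.09 -0.09]
turn -0.008
```

View pics/s12.png

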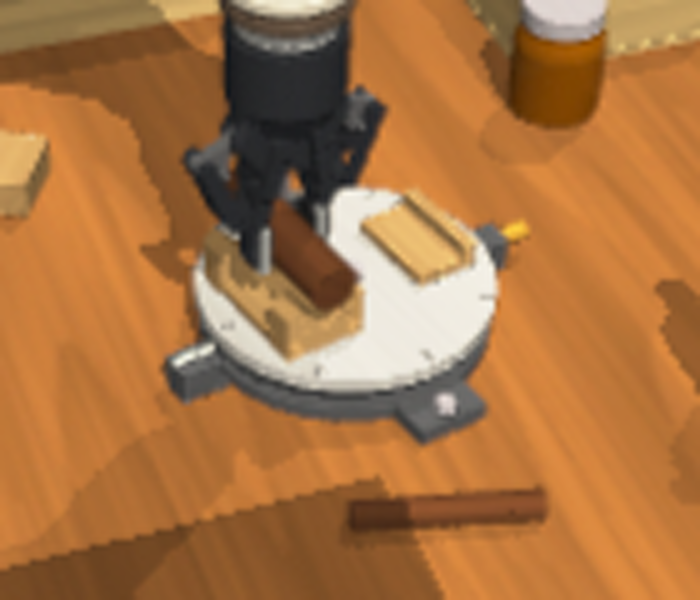

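Request:
arm_command(series=[[0, -0.1, 0.2, 0, -0.005], [0, 0, 0.2, 0, 0], [0, 0, 0.2, 0, 0], [0, 0, 0.1, 0, 0], [0, 0, 0.1, 0, 0], [0, 0, 0, 0, 0], [0, 0, 0, 0, 0], [0, 0, 0, 0, 0], [0, 0, 0, 0, 0], [0, 0, 0, 0, 0]])

```text
time: 21.1
tool_pos: [0.4963, 0.1075, 0.0368]
eef_rot: [-1.563, -0.182, 0.182]
contact_force: [0.1, -0.3, -0.5]
gripper_width: 0.0324
```

```bash
python3 -c "
from h import *
togo([.4958,.1064,.0345],13.4)
"
```

```text
t 21.1 pos [0.4963 0.1075 0.0368] yaw 13.27 ydown [ 1.e-04  0.e+00 -1.e+00] F [ 0.1 -0.3 -0.5] w 0.0324 q [-0.17  0.46 -0.12  2.03  0.08  0.66 -0.11]
shift cm [-0.07  0.23 -0.09]
turn -0.002
```

Close to the seat; step in with small increments.

Request:
arm_command(series=[[0, 0, 0.1, 0, 0], [0, 0, 0, 0, 0], [0, 0, 0.1, 0, 0], [0, 0, 0, 0, 0], [0, 0, 0.05, 0, 0], [0, 0, 0, 0, 0], [0, 0, 0, 0, 0], [0, 0, 0, 0, 0], [0, 0, 0, 0, 0], [0, 0, 0, 0, 0]])

```text
time: 22.1
tool_pos: [0.4965, 0.1076, 0.0346]
eef_rot: [-1.563, -0.182, 0.182]
contact_force: [-1.3, 0.4, 5.9]
gripper_width: 0.0323
```

```bash
python3 -c "
from h import *
togo([.4958,.1064,.0345],13.4)
"
```

```text
t 22.1 pos [0.4965 0.1076 0.0346] yaw 13.28 ydown [ 5.e-04  2.e-04 -1.e+00] F [-1.3  0.4  5.9] w 0.0323 q [-0.17  0.46 -0.12  2.03  0.09  0.65 -0.11]
shift cm [-0.09  0.01 -0.1 ]
turn -0.002
```

Request:
arm_command(series=[[0, -0.03, 0.05, 0, 0], [0, 0, 0, 0, 0], [0, 0, 0, 0, 0], [0, 0, 0, 0, 0], [0, 0, 0, 0, 0], [0, 0, 0, 0, 0], [0, 0, 0, 0, 0], [0, 0, 0, 0, 0], [0, 0, 0, 0, 0], [0, 0, 0, 0, 0]])

```text
time: 23.1
tool_pos: [0.4966, 0.1076, 0.0345]
eef_rot: [-1.563, -0.183, 0.181]
contact_force: [-1.2, -0.1, 7.6]
gripper_width: 0.0327
```

```bash
python3 -c "
from h import *
togo([.4958,.1064,.0345],13.4)
"
```

```text
t 23.1 pos [0.4966 0.1076 0.0345] yaw 13.28 ydown [ 1.2e-03  3.0e-04 -1.0e+00] F [-1.2 -0.1  7.6] w 0.0327 q [-0.17  0.46 -0.12  2.03  0.09  0.65 -0.11]
shift cm [-0.11 -0.   -0.1 ]
turn -0.002
```

Request:
arm_command(series=[[0, -0.03, 0.1, 0, 0], [0, 0, 0, 0, 0], [0, 0, 0, 0, 0], [0, 0, 0, 0, 0], [0, 0, 0, 0, 0], [0, 0, 0, 0, 0], [0, 0, 0, 0, 0], [0, 0, 0, 0, 0], [0, 0, 0, 0, 0], [0, 0, 0, 0, 0]])

```text
time: 24.1
tool_pos: [0.4967, 0.1077, 0.0343]
eef_rot: [-1.563, -0.183, 0.18]
contact_force: [-3.8, -0.5, 15.1]
gripper_width: 0.032
```

```bash
python3 -c "
from h import *
togo([.4958,.1064,.0345],13.4)
s=manip.observe()
im,d=manip.read_camera('side');cv2.imwrite('pics/s13.png',cv2.resize(im[80:200,200:340],None,fx=5,fy=5,interpolation=2))
im,d=manip.read_camera('wrist');cv2.imwrite('pics/w13.png',im);P=cloud('wrist',d,tool=s)
im,d=manip.read_camera('top');cv2.imwrite('pics/t13.png',cv2.resize(im[80:220,100:260],None,fx=4,fy=4,interpolation=2))
M=R.from_rotvec(s['eef_rot']).as_matrix(); Q=(P-s['tool_pos'])@M; im=cv2.imread('pics/w13.png').astype(int)
sat=im.max(-1)-im.min(-1)
b=(abs(Q[...,1]+.055)<.012)&(abs(Q[...,0])<.02)&(Q[...,2]>.02)&(Q[...,2]<.07)&(sat>15)&(im.max(-1)<140)
q=P[b]; 
from scipy.optimize import least_squares
q=Q[b]
f=lambda p: np.hypot(q[:,0]-p[0]-p[2]*(q[:,2]-.04),q[:,1]-p[1]-p[3]*(q[:,2]-.04))-.017
p=least_squares(f,[0,-.048,0,0],loss='soft_l1',f_scale=.001).x; print('cyl',b.sum(),p,q[:,2].max())
print('centre world',s['tool_pos']+M@np.array([p[0]-.04*p[2],p[1]-.04*p[3],q[:,2].max()-.06]))
r=np.hypot(P[...,0]-.544,P[...,1]-.1175)
m2=(r<.02)&(P[...,2]>.043)&(P[...,2]<.055); print('hub',m2.sum(),Q[m2].mean(0),P[m2].mean(0))
m=(r<.115)&(abs(P[...,2]-.04)<.005)&(sat<40)&(im.min(-1)>120)
print(cv2.minEnclosingCircle(Q[m][:,[0,2]].astype(np.float32)))
"
```

```text
t 24.1 pos [0.4967 0.1077 0.0343] yaw 13.28 ydown [ 1.9e-03  4.0e-04 -1.0e+00] F [-3.8 -0.5 15.1] w 0.032 q [-0.17  0.46 -0.12  2.03  0.09  0.65 -0.11]
shift cm [-0.11 -0.02 -0.1 ]
turn -0.002
cyl 7302 [ 0.00054239 -0.04807358  0.01041416 -0.00086075] 0.061095644420644836
centre world [0.49645001 0.10873279 0.08233614]
hub 1121 [ 0.04913015 -0.01363295  0.00082813] [0.54427144 0.11974251 0.04802609]
((0.0500158928334713, -3.5757645946432604e-06), 0.10003624111413956)
```

View pics/s13.png

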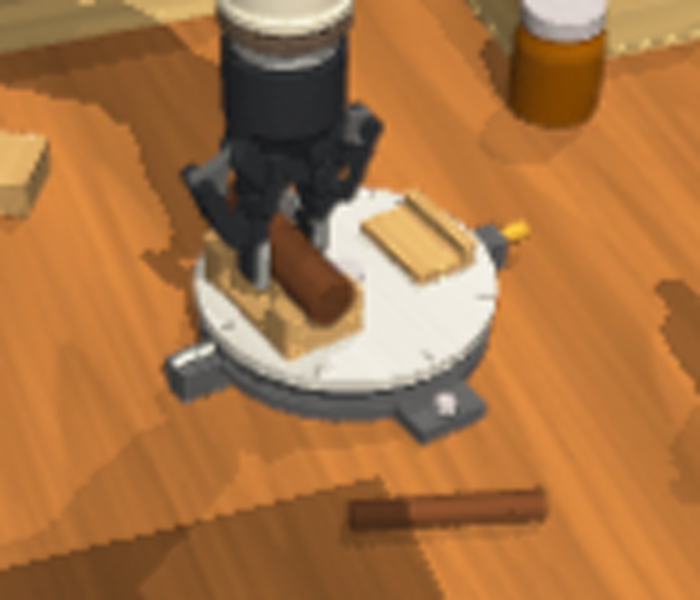

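View pics/w13.png

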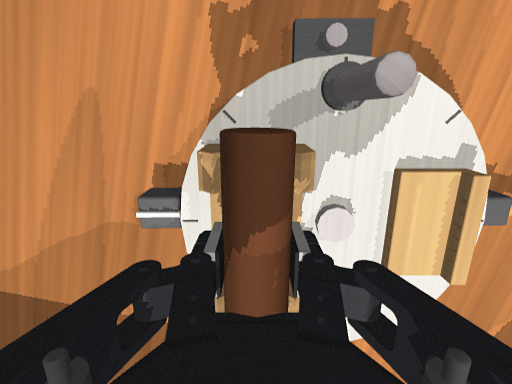

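Request:
arm_command(series=[[0, -0.05, -0.03, 0, 0], [0, 0, 0, 0, 0], [0, 0, 0, 0, 0], [0, 0, 0, 0, 0], [0, 0, 0, 0, 0], [0, 0, 0, 0, 0], [0, 0, 0, 0, 0], [0, 0, 0, 0, 0], [0, 0, 0, 0, 0], [0, 0, 0, 0, 0]])

```text
time: 25.25
tool_pos: [0.4967, 0.1077, 0.0344]
eef_rot: [-1.563, -0.184, 0.18]
contact_force: [-2.3, -0.1, 10.9]
gripper_width: 0.0324
```

```bash
python3 -c "
from h import *
togo([.4958,.1064,.0345],13.4)
s=manip.observe(); print(s['moment'],s['qvel'].round(4))
im,d=manip.read_camera('top');P=cloud('top',d); im=im.astype(int)
for nm,x,y in (('A',.506,-.205),):
    m=(abs(P[...,0]-x)<.09)&(abs(P[...,1]-y)<.04)&(P[...,2]>.009)&(P[...,2]<.05)&(im.max(-1)<125)
    print(cv2.minAreaRect(P[m][:,:2].astype(np.float32)))
print([ (u,v,P[v,u].round(3)) for u,v in ((134,160),(184,195))])
"
```

```text
t 25.25 pos [0.4967 0.1077 0.0344] yaw 13.28 ydown [ 2.9e-03  7.0e-04 -1.0e+00] F [-2.3 -0.1 10.9] w 0.0324 q [-0.17  0.46 -0.12  2.04  0.09  0.65 -0.11]
shift cm [-0.12 -0.01 -0.1 ]
turn -0.002
[0.02242367 0.29535181 0.17033454] [ 0.      0.0016 -0.0003  0.0007 -0.0005 -0.0009 -0.0011]
((0.5082983374595642, -0.2065361887216568), (0.03150719776749611, 0.12058978527784348), 89.10530090332031)
[(134, 160, array([0.352, 0.01 , 0.643])), (184, 195, array([0.43 , 0.087, 0.026]))]
```

View pics/t13.png

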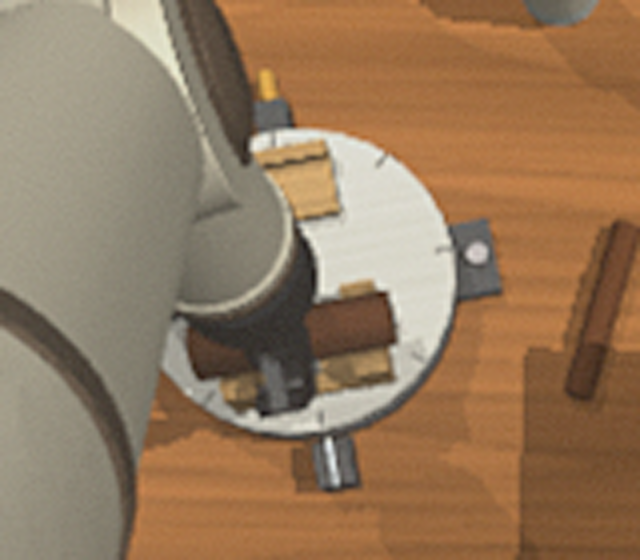

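```bash
python3 -c "
from station import manip
print(manip.job_done()); s=manip.observe(); print(s['time'],s['contact_force'],s['tool_pos'])"
```

```text
the job is handed in; nothing more can be done
None
the job is handed in; nothing more can be done
```

I turned the jig table two clicks counter-clockwise by its post, so the vee stood at the white-lined pointer while the blank still lay on the bench. I then picked up the thick round blank, laid it in the vee and handed in at about 25 s, still gripping and pressing it.

**Last checks:**
- **Press:** the force was about 10.9 N down. If the flanks are taken as frictionless, that is roughly 9 N on the inner side and 6 N on the outer, both above the 2 N needed. I worked these out from the wrist force, so neither was measured directly.
- **Position:** the blank's centre came out at z = 82.3 mm against the 82 mm seat. It was within about 1 to 2 mm across and along the vee, and about 0.01 rad off its line.
- **Turntable:** the camera pictures showed the vee still at the pointer.
- **Square stick and thin dowel:** I re-measured the square stick at its starting place. The dowel looked unmoved in the pictures, but I did not re-measure it.

**What disagreed:**
- **Finger length:** the fingertips sit about 36 mm behind the reported TCP with the gripper shut, and about 48 mm with it open. My first grasp therefore closed on air above the blank. I measured the offset with the wrist camera and corrected for it. For the same reason the post was probably held only near its top, but it still turned cleanly.
- **Cameras:** the top and wrist cameras differed by about 2 mm. I went by the wrist camera, and contact came at the height it predicted.
- **Sideways force:** about 2 N remained toward the outer flank at hand-in.

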